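Refit the rotor of a mini-centrifuge on its drive pins

TASK

The cleaned rotor of the mini-centrifuge stands beside the machine. Set it on the spindle and gently work it round until its drive holes drop over the two drive pins and it sits fully home, then close the lid. Never force the rotor against the machine, and do not disturb the bottle, the label roll or the marker.

Things in the scene. Friction and masses are not known exactly. Their poses are not given: they have to be found in the camera images.
- rotor_centre (a point): Loose round silvery aluminium rotor, 92 mm across, 58 mm high with its handle, about 0.18 kg, at the start standing upright on the table. This point is on its axis, half-way up (29 mm above the underside); z points up the axis. Its round body with eight tube places on a sloping shoulder takes up the lower 30 mm.
- rotor_handle (a point): Centre of the rotor's grey bar handle, the part to take hold of, 44 mm above the underside. The bar is 42 mm long along this point's x, 12 mm thick along its y, and reaches from 30 mm (top of the round body) to 58 mm above the underside.
- rotor_bore (a point): Centre of the rotor's underside, mouth of its central blind bore: 9 mm wide, 27 mm deep, countersunk to 18 mm. Four equal drive holes lie round it, on +x, +y, -x and -y, each 8.5 mm wide round the circle, 12 to 31 mm from the axis, 12 mm deep; a quarter turn therefore changes nothing.
- centrifuge: White round mini-centrifuge, 168 mm across, fixed. Origin: centre of its underside, on the spindle axis, at table height; z up. Its console (reaching 112 mm from the axis, 55 mm high) is at -x, the lid hinge at +x. Its open chamber is 120 mm wide, rim 72 mm above the table. The rotor must never be pressed or wrenched against it with over 30 N: that would bend the drive.
- spindle_tip (a point): Tip of the steel spindle on the centrifuge's axis, 71 mm above the table. The spindle is 8 mm thick up to 64 mm above the table, then tapers to the tip; the rotor's bore goes over it.
- drive_flange (a point): Centre of the hub's flat flange (60 mm across), 45 mm above the table, on which the rotor rests when home (its centre then 74 mm, its handle 75 to 103 mm above the table). Two upright drive pins stand on it, opposite each other, 22 mm from the axis, 6 mm thick, 4.5 mm high. A brake holds the hub at whatever angle it stopped; that differs each time and is not reported.
- pin_circle (a point): Point on the axis at the height of the pin tops, 49.5 mm above the table. A rotor set on the spindle rides on the pin tops, 4.5 mm too high, and turns easily; within a quarter turn its holes come over the pins (3 degrees of play either way), it falls home by its own weight if not held up, and then will hardly turn.
- lid_tab (a point): Point on the lid's finger tab, a ledge 50 mm wide, 5 mm thick, standing 22 mm out from the lid's front wall. The point is in the middle of its outer face, 10 mm in from the free edge; z is the outward normal there, -x points to the free edge. Lid open: the tab stands upright, outer face to the back. Lid shut: the outer face is on top, 81 mm above the table.
- lid_hinge (a point): Middle of the lid's hinge axis at the back of the machine, 88 mm behind the spindle axis, 76 mm above the table; the axis runs along the centrifuge's y. The tab point lies 178 mm from it.
- lid (a joint): Angle of the smoked dome lid (154 mm across, 33 mm deep) about its hinge, rad: 0 shut, growing as it opens; at the start 1.5 to 1.65 (about upright; stop at 1.9). Stiff hinge: it stays where it is left, 1 to 2 N at the tab moves it. It shuts only over a rotor that is home.
- bottle_centre (a point): Centre of a white dropper bottle with white cap, 27 mm wide, 82 mm high, standing on the table. To be left alone.
- roll_centre (a point): Centre of a roll of blank labels lying flat, 61 mm wide, 25 mm high. To be left alone.
- marker_centre (a point): Centre of a slate-grey marker pen lying on the table, 129 mm long along this point's y, 14 mm thick. To be left alone.
Not all that is in view belongs to the job. What is shaped like the part that bears rotor_centre but brown or turquoise is not meant.

How it is judged:
By the outcome, as a careful person would: the job done as asked, in the order asked, and still so for the second after the job is handed in, with the robot touching nothing.
It also fails if it takes over 72 s, if anything falls off the work surface, if the arm or the gripper's body presses on something with over 40 N, if the wrist force passes 120 N, or if a joint passes its speed limit or range.

ROBOT

A 6-joint arm with a two-finger parallel gripper is mounted at the origin on a cart in front of the work surface, level with it; the furniture and walls round the work are solid. World frame = base frame: x ahead of the robot, y to its left, z up, the work surface at z = 0. Lengths are in m, angles in degrees, forces in N, time in s.
With the tool pointing down it reaches from about 0.4 to 0.825 m from the base axis. Payload 7 kg.
Tool frame: the origin (TCP) lies at the very end of the fingers, on their centre line; the grasp point (between the pads) lies 19 mm behind it; x points along the fingers, z is the direction in which the jaws open and shut, and the axes are right-handed (so a half turn about x gives the same grasp; the last joint's range is limited). The gripper opens to 88 mm and grips with 3 to 60 N. Pads are 19 mm wide; open, the fingers measure 130 mm over their backs; the gripper's body (78 mm by 193 mm) begins 47 mm behind the grasp point.
Start: joints at [84.059, 20.546, 0.682, 0, -70.136, -16.507], TCP at [0.258, 0.624, 0.195] pointing down, gripper open.
Joint ranges: [-176.03, 176.03], [-82.01, 121.73], [-58.28, 71.71], [-173.87, 95.51], [-174.79, -0.11], [-173.66, 173.66]. Speed limits (degrees/s): [136.94, 136.94, 172.46, 180, 180, 180].

INTERFACE

Orientations are given as [roll, pitch, yaw] about the fixed x, y, z axes, in that order (R = Rz(yaw) Ry(pitch) Rx(roll)).
In Python, from plant import * gives the robot as it stands.
- The arm moves only by the tool arm_command, never from a script. Its argument "commands" is one flat list of numbers, 5 for each row, row after row: the shift along the tool's x, y, z in mm, then the turn about the tool's x in degrees, then the opening in per cent of the stroke, from 0 (shut) to 100 (fully open). A call has 1 to 5 rows; each row shifts and turns the pose as measured when the row begins, along the tool's axes as they then stand; what a row does not reach is not made up. A row lasts 1/8 s, in which the tool goes at most 62.5 mm and 10.7 degrees, less where a joint would pass 70% of its speed; a pose out of reach is approached as far as the arm can. A call is refused whole if a number of a shift passes 62.5 or a number of a turn 10.7, either way. A call with a gripper value outside its range is refused whole. The fingers move at their own pace and stop on an object; the grip force is fixed at half the most. Time passes only in rows, so rows that do not move let the fingers close. It gives the time, the measured TCP pose, the force and the opening at its end, in the units of the state.
- get_obs(): the state, without advancing time (a new reading comes with each control period).
- snapshot(name): name is "scene" or "top" or "wrist"; returns a dict with "frame" (400x640x3 uint8, blue, green, red), "fov_y" (degrees; the focal length in pixels is half the picture's height over the tangent of half this angle, whatever the lens; pixels are square), "cx", "cy" (the principal point, pixels), "world_to_cam" (4x4, takes a point from world to camera coordinates). Camera axes: x right, y up, looking along -z (the intrinsics and any distortion apply to the point x, -y, -z); pixel columns grow to the right and rows downward; lengths in m; the calibration is good to about 2 mm. A picture is of the moment at which its call begins. There is no depth.
- close_job(): hands the job in, once; it reports no verdict.
The state is a dict: "clock": time; "joint_pos": joint angles; "qvel": joint speeds; "tau": joint torques, N m; "tool_pos": TCP position; "orientation": TCP orientation; "force": force on the tool from outside, world axes, zero at the start; "moment": the same for the moment, N m; "opening": finger opening in m.
Only numpy, scipy, OpenCV 4.12 (cv2) and the standard library are available. Lean on these libraries where they do the work, as an engineer would, in place of code of your own. Each camera call takes 0.05 s, during which the arm holds its last target. There are 200 camera calls.

## Working session

There is one attempt and no reset: what is moved stays moved. The work goes in short steps, Python scripts to look and compute and a tool call to move; the robot and the scene stay as the last step left them, time stands still between calls to the robot, and variables do not carry over. Pictures are saved under pics/ and viewed, about 8 in all and at most 12, crops included, and the job is handed in when it is done.

Besides the shell and the picture viewer there is one more tool, called after "Call:" as name(argument=value, ...) on one line, values as JSON. arm_command: Moves the arm, as the interface text tells. Its arguments: {"type":"object","properties":{"commands":{"type":"array"}},"required":["commands"]}

```bash
mkdir -p pics; ls; python3 - <<'E'
from plant import *
import cv2,json
o=get_obs();print(o)
for n in("scene","top","wrist"):
    s=snapshot(n);cv2.imwrite(f"pics/{n}0.png",s["frame"]);print(n,{k:v for k,v in s.items() if k!="frame"})
E
```

```text
pics
{'clock': 0.0, 'joint_pos': array([ 8.40579096e+01,  2.05900365e+01,  6.32278063e-01, -2.13295245e-02,
       -7.01345468e+01, -1.65045865e+01]), 'qvel': array([ 0.02937085, -0.08456892,  0.05168744, -0.09115442, -0.05508223,
        0.16665137]), 'tau': array([ 1.37497897e-03, -5.82713807e+01,  2.93048555e+01,  6.99732408e+00,
        7.06541701e-03, -1.47426081e-04]), 'tool_pos': array([0.25756953, 0.62332883, 0.19412334]), 'orientation': array([   4.25050206,   89.90554144, -108.20343899]), 'force': array([-0.59455532,  0.10865089,  0.19840038]), 'moment': array([ 0.04584065, -0.02605865,  0.01923884]), 'opening': 0.08740622211315378}
scene {'fov_y': 53.17838632308327, 'cx': 316.0297776515874, 'cy': 196.5442807333159, 'world_to_cam': array([[-0.54334804, -0.8395066 ,  0.00125633,  0.37743636],
       [ 0.42048459, -0.27085146,  0.86592852, -0.25445628],
       [-0.72661242,  0.47102883,  0.5001662 , -0.56813083],
       [ 0.        ,  0.        ,  0.        ,  1.        ]])}
top {'fov_y': 57.454437688824584, 'cx': 313.27784643735464, 'cy': 199.63869221027457, 'world_to_cam': array([[ 0.02788223, -0.99958552, -0.00716776,  0.10083225],
       [ 0.99566841,  0.0271353 ,  0.08892747, -0.52640246],
       [-0.08869611, -0.00961621,  0.99601231, -0.91377291],
       [ 0.        ,  0.        ,  0.        ,  1.        ]])}
wrist {'fov_y': 62.498103749722205, 'cx': 319.4882265710396, 'cy': 200.24213622579904, 'world_to_cam': array([[-0.38134547, -0.92443102,  0.00170879,  0.67441439],
       [ 0.88469423, -0.36548818, -0.28936916,  0.03758693],
       [ 0.26812637, -0.10883787,  0.95721605, -0.39038925],
       [ 0.        ,  0.        ,  0.        ,  1.        ]])}
```

View pictures.

View pics/scene0.png

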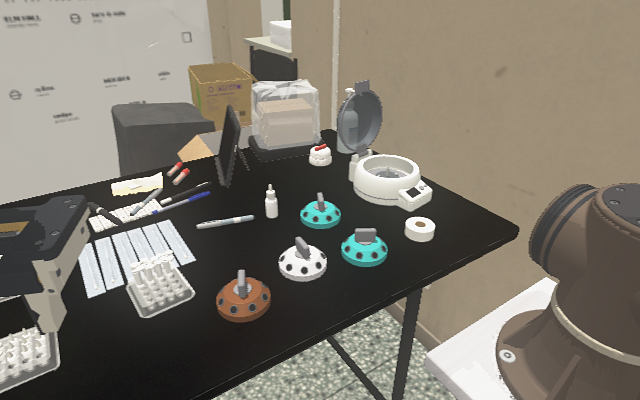

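View pics/top0.png

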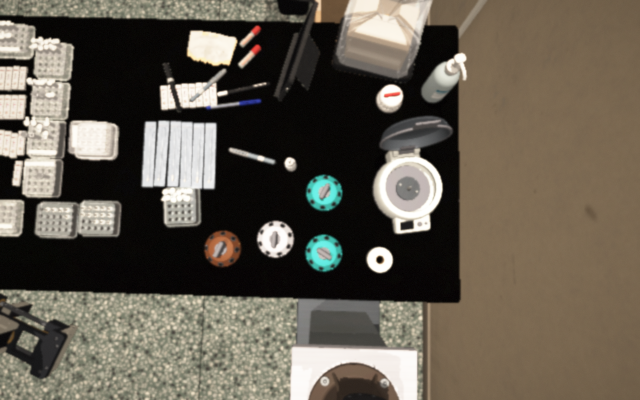

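Scene shows the silver rotor at about (303,262), with turquoise ones at (321,213) and (364,248) and brown at (243,298). In the top view these are silver (275,239), turquoise (323,193) and (323,253), and brown (222,249). The label roll (379,260) and bottle cap (290,164) are also white. I choose silver (275,239). The machine's spindle is at top (408,188), console toward the robot, lid open at the back.

```bash
cat > h.py <<'E'
from plant import *
import cv2,numpy as np
def K(s):
    f=s["frame"].shape[0]/2/np.tan(np.radians(s["fov_y"]/2)); return f
def ray(s,u,v):
    M=s["world_to_cam"];R=M[:3,:3];f=K(s)
    d=R.T@np.array([(u-s["cx"])/f,-(v-s["cy"])/f,-1]);return -R.T@M[:3,3],d/np.linalg.norm(d)
def onz(s,u,v,z):
    o,d=ray(s,u,v);return o+d*(z-o[2])/d[2]
def proj(s,p):
    c=s["world_to_cam"]@np.append(p,1);f=K(s);return s["cx"]+f*c[0]/-c[2],s["cy"]-f*c[1]/-c[2]
def tri(a,b):
    (o,d),(p,e)=a,b
    t=np.linalg.lstsq(np.c_[d,-e],p-o,rcond=None)[0];x,y=o+t[0]*d,p+t[1]*e
    return (x+y)/2,np.linalg.norm(x-y)
def tool():
    from scipy.spatial.transform import Rotation as R
    o=get_obs();return o,R.from_euler("xyz",o["orientation"],degrees=True).as_matrix()
E
python3 - <<'E'
from h import *
t=snapshot("top");s=snapshot("scene");w=snapshot("wrist")
def crop(f,x,y,n=50,k=4): return cv2.resize(f["frame"][y-n:y+n,x-n:x+n],None,fx=k*50/n,fy=k*50/n,interpolation=cv2.INTER_CUBIC)
a=np.hstack([crop(t,275,239,25,4)[:,:],crop(t,408,180,60)[:400,:400]]) 
b=np.hstack([crop(s,303,260,30),crop(s,385,170,50)])
w2=cv2.resize(w["frame"],(0,0),fx=.3,fy=.3)
m=np.vstack([a[:400,:800],b[:400,:800]]);m=cv2.resize(m,(600,600));cv2.imwrite("pics/m1.png",m)
# rotor in top
hsv=cv2.cvtColor(t["frame"],cv2.COLOR_BGR2HSV)
for nm,sn,(x,y),n in(("top",t,(275,239),28),("cent",t,(408,188),42),("scene",s,(303,260),32)):
    g=cv2.cvtColor(sn["frame"],cv2.COLOR_BGR2GRAY);m=np.zeros_like(g);m[y-n:y+n,x-n:x+n]=(g[y-n:y+n,x-n:x+n]>60)*255
    c=max(cv2.findContours(m,0,2)[0],key=cv2.contourArea)
    print(nm,cv2.fitEllipse(cv2.convexHull(c)),cv2.boundingRect(c))
_,R=tool();print(R.round(3))
E
```

```text
top ((275.15673828125, 238.6758575439453), (37.18388748168945, 37.61564254760742), 25.861305236816406) (257, 220, 37, 38)
cent ((406.62548828125, 185.33119201660156), (68.85596466064453, 102.75647735595703), 170.01011657714844) (373, 146, 70, 84)
scene ((301.33740234375, 259.8471984863281), (45.3375358581543, 49.782264709472656), 113.61187744140625) (278, 236, 49, 46)
[[-0.     0.924 -0.382]
 [-0.001 -0.382 -0.924]
 [-1.     0.     0.001]]
```

View pics/m1.png

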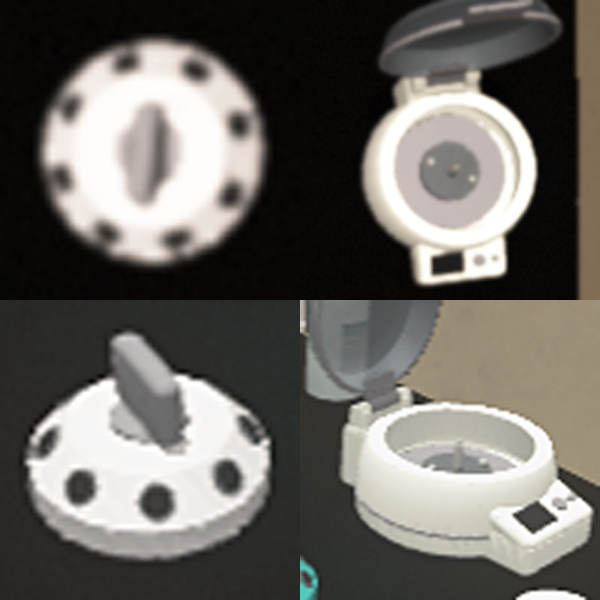

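The close crop confirms it: an upright silvery rotor with a grey bar handle running roughly along world x. In the top view the spindle is at about (408.8,187), with pins near (400,184) and (417,189).

```bash
cat >> h.py <<'E'
def rel(target):
    o,R=tool();print("TCP",o["tool_pos"].round(4),"tool-shift mm to target",(R.T@(np.array(target)-o["tool_pos"])*1000).round(1))
    print(" tool y az",np.degrees(np.arctan2(R[1,1],R[0,1])).round(1)," z az",np.degrees(np.arctan2(R[1,2],R[0,2])).round(1)," x",R[:,0].round(3),"F",o["force"].round(1),"open",round(o["opening"]*1000,1),"t",o["clock"],"j",o["joint_pos"].round(1))
E
python3 - <<'E'
from h import *
t=snapshot("top");s=snapshot("scene");w=snapshot("wrist")
ro=onz(t,275.2,238.7,.012);print("rotor from top",ro, "scene handle top", onz(s,298.5,237.,.058))
p=tri(ray(t,275,239.5),ray(s,302.3,247));print("handle tri",p)
sp=onz(t,408.8,187.2,.071);print("spindle top",sp, "proj scene",proj(s,sp))
print("tri spindle",tri(ray(t,408.8,187.2),ray(s,387.3,166.)))
for q in((400,184.4),(416.8,189.2)):print("pin",onz(t,*q,.0495))
R=w["world_to_cam"][:3,:3];c=-R.T@w["world_to_cam"][:3,3];o,T=tool()
print("cam in tool",T.T@(c-o["tool_pos"]),"view dir in tool",T.T@-R[2],"right",T.T@R[0])
for v in((425,240),(408,140)):print("line",onz(t,*v,.06))
rel([ro[0],ro[1],.2])
E
```

```text
rotor from top [0.42068886 0.210776   0.012     ] scene handle top [0.43632029 0.20693048 0.058     ]
handle tri (array([0.41973707, 0.20804498, 0.04532869]), np.float64(0.0012622152962328496))
spindle top [ 0.55606763 -0.11753089  0.071     ] proj scene (np.float64(386.1377058898481), np.float64(167.27105704527105))
tri spindle (array([ 0.55461596, -0.11763678,  0.07500262]), np.float64(0.0028879527971010224))
pin [ 0.56534379 -0.10094037  0.0495    ]
pin [ 0.55437806 -0.14293765  0.0495    ]
cam in tool [-0.18914511  0.07661601 -0.00031331] view dir in tool [ 9.57176034e-01 -2.89506175e-01  4.64061559e-04] right [-2.83342302e-04  6.66144608e-04  9.99999738e-01]
line [ 0.42877673 -0.16035857  0.06      ]
line [ 0.67639232 -0.11775714  0.06      ]
TCP [0.2577 0.6238 0.195 ] tool-shift mm to target [ -5.  308.3 319.5]
 tool y az -22.5  z az -112.5  x [-0. -0. -1.] F [ 0.3  0.2 -0.1] open 87.1 t 0.45 j [ 84.1  20.6   0.7  -0.  -70.1 -16.5]
```

```bash
python3 - <<'E'
from h import *
from scipy.spatial.transform import Rotation as Ro
o,R=tool();d=(np.array([.420,.209,.150])-o["tool_pos"])*1000/16
for k in range(16):
    Rk=R@Ro.from_rotvec([np.radians(10.25)*k,0,0]).as_matrix();print((Rk.T@d).round(1),end=" ")
E
```

```text
[ 2.8 19.3 20.1] [ 2.8 22.5 16.3] [ 2.8 25.1 12.1] [ 2.8 26.8  7.4] [ 2.8 27.7  2.5] [ 2.8 27.7 -2.5] [ 2.8 26.8 -7.4] [  2.8  25.1 -12. ] [  2.8  22.6 -16.3] [  2.8  19.3 -20. ] [  2.8  15.4 -23.2] [  2.8  11.1 -25.5] [  2.8   6.3 -27.1] [  2.8   1.4 -27.8] [  2.8  -3.5 -27.6] [  2.8  -8.4 -26.5]
```

Call:
arm_command(commands=[3,19,20,10.3,100,3,22.5,16,10.3,100,3,25,12,10.3,100,3,27,7.5,10.3,100,3,28,2.5,10.3,100])

```text
clock: 1.08
tool_pos: [0.3076, 0.4917, 0.1791]
orientation: [-162.9, 90.0, 31.7]
force: [0.1, -0.3, -0.2]
opening: 0.0881
```

Call:
arm_command(commands=[3,28,-2.5,10.3,100,3,27,-7.5,10.3,100,3,25,-12,10.3,100,3,22.5,-16,10.3,100,3,19,-20,10.3,100])

```text
clock: 1.7
tool_pos: [0.3541, 0.3558, 0.1645]
orientation: [-76.9, 89.9, 64.4]
force: [-0.1, -0.2, 1.0]
opening: 0.0877
```

Call:
arm_command(commands=[3,15.5,-23,10.3,100,3,11,-25.5,10.3,100,3,6,-27,10.3,100,3,1.5,-28,10.3,100,3,-3.5,-27.5,10.3,100])

```text
clock: 2.33
tool_pos: [0.3957, 0.2189, 0.1499]
orientation: [-28.6, 89.7, 59.6]
force: [0.4, 1.1, -0.6]
opening: 0.0875
```

```bash
python3 - <<'E'
from h import *
rel([.420,.209,.150])
E
```

```text
TCP [0.3957 0.2189 0.1499] tool-shift mm to target [ -0.  -24.6  -9.1]
 tool y az 178.1  z az 88.1  x [ 0.003  0.005 -1.   ] F [ 0.4  1.1 -0.6] open 87.5 t 2.325 j [  54.     1.1  -30.2   -0.   -58.4 -145.9]
```

Call:
arm_command(commands=[0,-24.5,-9,4.6,100,0,0,0,0,100])

```text
clock: 2.58
tool_pos: [0.4206, 0.2071, 0.1505]
orientation: [-24.9, 89.6, 58.3]
force: [-0.6, 0.1, 0.2]
opening: 0.0876
```

```bash
python3 - <<'E'
from h import *
rel([.420,.209,.150])
w=snapshot("wrist");cv2.imwrite("pics/w1.png",w["frame"]);np.savez("w1.npz",**w)
print(proj(w,[.42,.209,.058]))
E
```

```text
TCP [0.4206 0.2071 0.1505] tool-shift mm to target [0.5 0.8 1.8]
 tool y az 173.1  z az 83.1  x [ 0.004  0.006 -1.   ] F [-0.6  0.1  0.2] open 87.6 t 2.575 j [ 5.030e+01  2.700e+00 -2.840e+01 -1.000e-01 -5.850e+01 -1.471e+02]
(np.float64(319.97707314156435), np.float64(193.62236856244314))
```

View pics/w1.png

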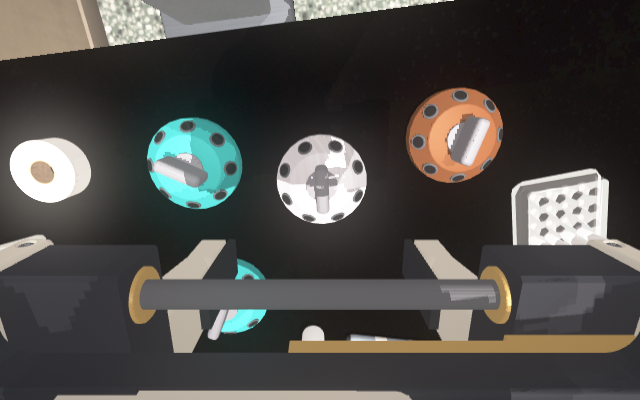

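The wrist view shows the silver rotor at (322,180) with its handle almost vertical in the image from (320,166) to (322,213). It is aligned with the jaws and centred.

```bash
python3 - <<'E'
from h import *
w=dict(np.load("w1.npz"));t=snapshot("top")
g=cv2.cvtColor(w["frame"],cv2.COLOR_BGR2GRAY);m=np.zeros_like(g);m[125:230,265:380]=(g[125:230,265:380]>55)*255
c=max(cv2.findContours(m,0,2)[0],key=cv2.contourArea);e=cv2.fitEllipse(cv2.convexHull(c));print(e)
print("rotor centre",onz(w,*e[0],.012),"tri",tri(ray(w,*e[0]),ray(t,275.2,238.7)))
def cr(f,x,y,n): return cv2.resize(f[y-n:y+n,x-n:x+n],(400,400),interpolation=cv2.INTER_CUBIC)
cv2.imwrite("pics/m2.png",np.hstack([cr(w["frame"],322,185,40),cr(t["frame"],408,188,25)]))
E
```

```text
((322.75799560546875, 184.45587158203125), (92.86896514892578, 103.59956359863281), 164.2282257080078)
rotor centre [0.42360076 0.21178222 0.012     ] tri (array([0.42127513, 0.21092841, 0.01938278]), np.float64(0.0021125508735525826))
```

View pics/m2.png

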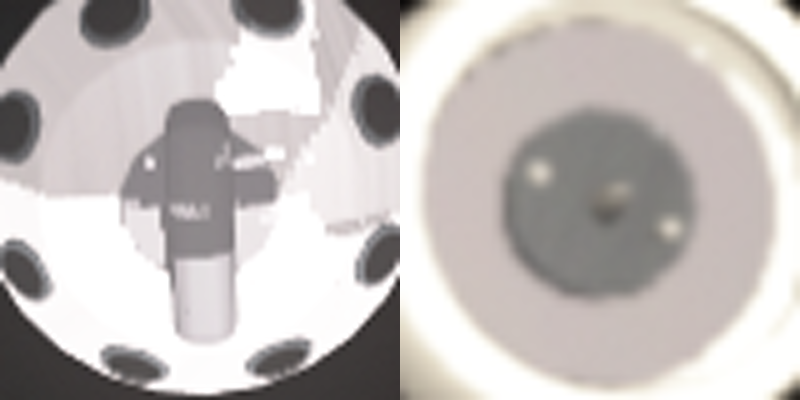

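The left crop shows the handle's far end at (323,213) full-frame, and the bar within 2° of the tool y axis. The right crop shows pins at top (400.5,184.5) and (416.8,191.5), and the hub centre at (407.8,188.3).

```bash
python3 - <<'E'
from h import *
w=dict(np.load("w1.npz"));t=snapshot("top")
for u,z in((-.021,.03),(-.021,.058),(.021,.058)):
    print(proj(w,np.array([.4225+u*.993,.2105-u*.12,z])))
print("far end",onz(w,323.2,213,.058),"near base",onz(w,322,165.5,.03))
a,b=onz(t,400.5,184.5,.0495),onz(t,416.75,191.5,.0495);print("pins",a,b,(a+b)/2,np.degrees(np.arctan2(*(a-b)[1::-1])))
print("flange",onz(t,407.75,188.25,.045),"tip",onz(t,409,188,.071))
rel([.4222,.2105,.030])
E
```

```text
(np.float64(321.67091733722896), np.float64(166.71438417727938))
(np.float64(322.0683696385614), np.float64(172.9423106891693))
(np.float64(321.90475149860316), np.float64(218.33835603512043))
far end [0.43840437 0.20973892 0.058     ] near base [0.40052186 0.21346741 0.03      ]
pins [ 0.5651251  -0.10219139  0.0495    ] [ 0.54858842 -0.14282871  0.0495    ] [ 0.55685676 -0.12251005  0.0495    ] 67.85694674027859
flange [ 0.55673391 -0.12147308  0.045     ] tip [ 0.55411297 -0.11802736  0.071     ]
TCP [0.4194 0.2077 0.1504] tool-shift mm to target [120.4  -2.2   2.4]
 tool y az 173.3  z az 83.3  x [ 0.003  0.006 -1.   ] F [ 0.2 -0.   0.2] open 87.5 t 2.725 j [ 5.050e+01  2.600e+00 -2.850e+01 -1.000e-01 -5.850e+01 -1.471e+02]
```

Call:
arm_command(commands=[40,-2,2.5,0,100,40,0,0,0,100,30,0,0,0,100,0,0,0,0,100])

```text
clock: 3.22
tool_pos: [0.4214, 0.2135, 0.0394]
orientation: [-27.0, 89.4, 56.7]
force: [0.0, 0.3, 0.6]
opening: 0.0876
```

```bash
python3 - <<'E'
from h import *
rel([.4215,.2108,.035])
E
```

```text
TCP [0.4214 0.2135 0.0394] tool-shift mm to target [ 4.3 -0.4 -2.7]
 tool y az 173.7  z az 83.7  x [ 0.006  0.009 -1.   ] F [0.  0.3 0.6] open 87.6 t 3.225 j [ 5.08e+01  1.09e+01 -3.64e+01 -1.00e-01 -4.21e+01 -1.47e+02]
```

Call:
arm_command(commands=[4.3,0,-2.7,0,50,0,0,0,0,25,0,0,0,0,0,0,0,0,0,0,0,0,0,0,0])

```text
clock: 3.85
tool_pos: [0.4228, 0.2132, 0.039]
orientation: [-31.6, 89.0, 52.3]
force: [-1.1, 0.5, -0.2]
opening: 0.0436
```

Call:
arm_command(commands=[0,0,0,0,0,0,0,0,0,0,0,0,0,0,0])

```text
clock: 4.22
tool_pos: [0.4229, 0.2132, 0.0391]
orientation: [-31.6, 89.0, 52.2]
force: [-0.1, -0.2, 0.1]
opening: 0.0134
```

```bash
python3 - <<'E'
from h import *
rel([.4215,.2108,.035]);print(get_obs()["moment"])
E
```

```text
TCP [0.4229 0.2132 0.0391] tool-shift mm to target [ 4.1  1.2 -2.6]
 tool y az 173.8  z az 83.8  x [ 0.011  0.014 -1.   ] F [-0.1 -0.2  0.1] open 13.4 t 4.225 j [  50.6   10.7  -36.6   -0.   -41.6 -146.8]
[-0.06783385 -0.15825439  0.01644715]
```

Call:
arm_command(commands=[2,-0.5,-1,0,25,3,-0.5,-1,0,25])

```text
clock: 4.47
tool_pos: [0.4238, 0.2112, 0.0339]
orientation: [-31.7, 89.0, 52.2]
force: [-0.1, -0.7, -0.1]
opening: 0.0209
```

Call:
arm_command(commands=[0,0,0,0,0,0,0,0,0,0,0,0,0,0,0,0,0,0,0,0])

```text
clock: 4.97
tool_pos: [0.4237, 0.2109, 0.0335]
orientation: [-31.5, 89.0, 52.3]
force: [0.5, -0.3, -0.2]
opening: 0.0005
```

Call:
arm_command(commands=[-20,0,0,0,0,-40,0,0,0,0,-40,0,0,0,0,0,0,0,0,0])

```text
clock: 5.48
tool_pos: [0.4224, 0.2092, 0.1362]
orientation: [-32.1, 89.1, 51.8]
force: [-0.4, 0.0, -1.6]
opening: 0.0007
```

```bash
python3 - <<'E'
from h import *
rel([.5567,-.1215,.150])
o=get_obs();print(o["moment"])
w=snapshot("wrist");cv2.imwrite("pics/w2.png",w["frame"]);s=snapshot("scene");t=snapshot("top")
def cr(f,x,y,n): return cv2.resize(f[y-n:y+n,x-n:x+n],(400,400),interpolation=cv2.INTER_CUBIC)
x,y=map(int,proj(s,o["tool_pos"]));cv2.imwrite("pics/m3.png",np.hstack([cr(w["frame"],320,200,150),cr(s["frame"],x,y,60)]))
E
```

```text
TCP [0.4224 0.2092 0.1362] tool-shift mm to target [ -16.5 -169.1 -314.2]
 tool y az 173.8  z az 83.8  x [ 0.01   0.012 -1.   ] F [-0.4  0.  -1.6] open 0.7 t 5.475 j [  50.3    3.5  -29.7   -0.   -56.  -146.5]
[-0.004707   -0.14790688 -0.0394001 ]
```

View pics/m3.png

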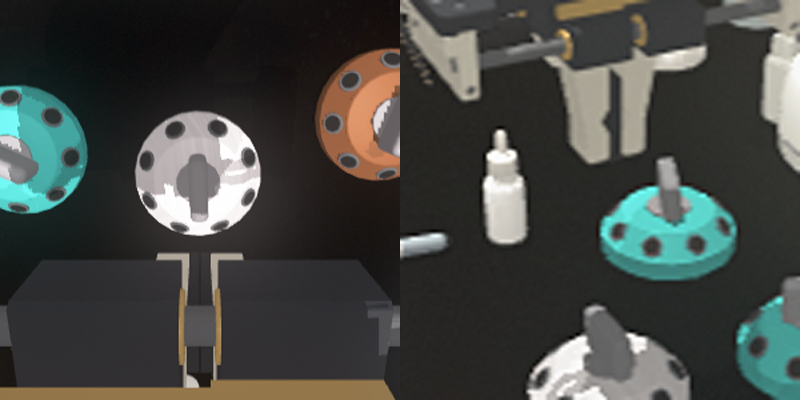

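The pads closed on nothing: the rotor is still standing at wrist px (320,180). In the scene crop the fingertips appear about 12 px above the projected TCP, so the real finger ends seem higher than reported. I'll measure that.

```bash
python3 - <<'E'
from h import *
s=snapshot("scene");t=snapshot("top");w=snapshot("wrist");o,R=tool();p=o["tool_pos"]
x,y=map(int,proj(s,p));tip=(x-60+208/3.333,y-60+160/3.333)
print("TCP proj",x,y,"tip seen",tip)
for h in(0,.01,.02,.03,.04):print(h,proj(s,p-h*R[:,0]),"wrist edge",proj(w,p-h*R[:,0]+.0095*R[:,1]),proj(w,p-h*R[:,0]))
print(tri(ray(s,*tip),ray(w,320,240)))
cv2.imwrite("pics/m4.png",np.hstack([cv2.resize(w["frame"][190:310,240:400],(640,480),interpolation=cv2.INTER_CUBIC)]))
print("rotor handle in scene predicted", proj(s,[.4215,.2108,.058]))
E
```

```text
TCP proj 302 207 tip seen (304.40624062406243, 195.004800480048)
0 (np.float64(302.0469647371057), np.float64(207.47811353789027)) wrist edge (np.float64(318.2395403555222), np.float64(221.18931278774383)) (np.float64(318.24667592397685), np.float64(235.5950291424616))
0.01 (np.float64(301.9977844917501), np.float64(202.64626769662496)) wrist edge (np.float64(318.178450866316), np.float64(227.18778855608932)) (np.float64(318.18679740515694), np.float64(242.21801836192063))
0.02 (np.float64(301.9479017264526), np.float64(197.74540088901136)) wrist edge (np.float64(318.11094242049614), np.float64(233.8165520581365)) (np.float64(318.1207203090624), np.float64(249.52661422754798))
0.03 (np.float64(301.89730128010757), np.float64(192.77402357134238)) wrist edge (np.float64(318.0359472140826), np.float64(241.1804526940628)) (np.float64(318.04742958951954), np.float64(257.6330880512986))
0.04 (np.float64(301.84596755219206), np.float64(187.73060302815927)) wrist edge (np.float64(317.9521466978729), np.float64(249.40896094303645)) (np.float64(317.9656757797512), np.float64(266.67563972786553))
(array([0.40938099, 0.20901676, 0.16359366]), np.float64(0.0006835906386651158))
rotor handle in scene predicted (np.float64(300.7770418912302), np.float64(241.5814944992721))
```

View pics/m4.png

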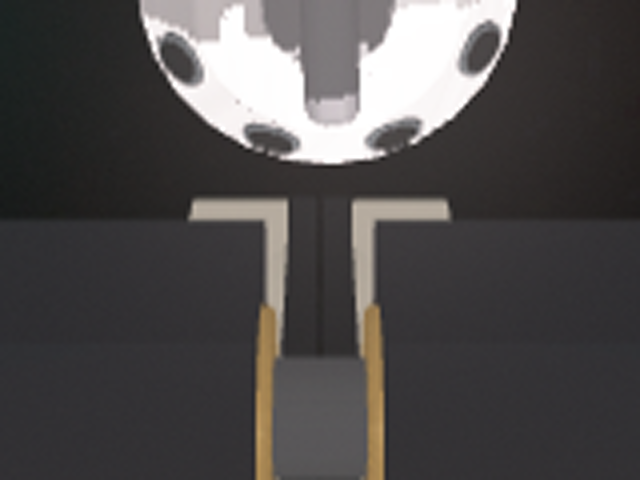

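The fingers end about 27 mm short of the reported TCP, since the tips sit at (304,195) in the scene against a predicted (302,207), and the wrist edge agrees. So I'll go about 27 mm lower, in steps, watching the force.

Call:
arm_command(commands=[0,0,0,0,60,20,1,1,0,60,20,0,1,0,60,0,0,0,0,60])

```text
clock: 6.28
tool_pos: [0.4192, 0.209, 0.0895]
orientation: [-17.9, 89.8, 65.9]
force: [-0.2, 0.1, -0.5]
opening: 0.0348
```

Call:
arm_command(commands=[20,0,0,0,60,20,0,0,0,60,15,0,0,0,60,5,0,0,0,60])

```text
clock: 6.78
tool_pos: [0.4211, 0.2106, 0.0305]
orientation: [-32.6, 89.6, 51.3]
force: [0.6, 0.1, 0.4]
opening: 0.0527
```

```bash
python3 - <<'E'
from h import *
rel([.4215,.2108,.0085])
s=snapshot("scene");f=s["frame"][190:290,250:350]
cv2.imwrite("pics/m5.png",cv2.resize(f,(500,500),interpolation=cv2.INTER_CUBIC))
E
```

```text
TCP [0.4211 0.2106 0.0305] tool-shift mm to target [22.  -0.3  0.1]
 tool y az 173.9  z az 83.9  x [ 0.004  0.005 -1.   ] F [0.6 0.1 0.4] open 52.7 t 6.775 j [  50.6   11.6  -37.    -0.   -41.  -146.7]
```

View pics/m5.png

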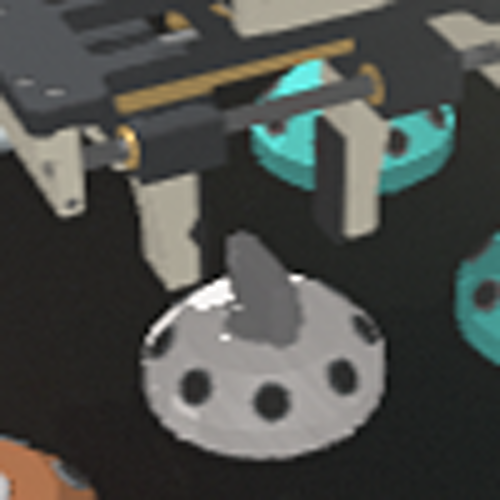

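Scene view: the open fingers straddle the handle, tips level with its top, which confirms the offset. I go down another 22 mm and close.

Call:
arm_command(commands=[8,0,0,0,60,8,0,0,0,60,6,0,0,0,60,0,0,0,0,60])

```text
clock: 7.32
tool_pos: [0.422, 0.2115, 0.0083]
orientation: [-34.3, 89.5, 49.5]
force: [-0.3, -0.9, 0.4]
opening: 0.0523
```

Call:
arm_command(commands=[0,0,0,0,30,0,0,0,0,10,0,0,0,0,0,0,0,0,0,0,0,0,0,0,0])

```text
clock: 7.95
tool_pos: [0.4223, 0.2118, 0.0089]
orientation: [-34.8, 89.4, 49.0]
force: [-0.5, -0.3, -0.5]
opening: 0.0116
```

Call:
arm_command(commands=[-15,0,0,0,0,-30,0,0,0,0,-35,0,0,0,0,-30,0,0,0,0,0,0,0,0,0])

```text
clock: 8.57
tool_pos: [0.4201, 0.2097, 0.1205]
orientation: [-25.6, 89.7, 58.2]
force: [0.6, 0.6, -1.9]
opening: 0.0119
```

```bash
python3 - <<'E'
from h import *
rel([.5567,-.1215,.120]);print(get_obs()["moment"])
from scipy.spatial.transform import Rotation as Ro
o,R=tool()
d=(np.array([.5567,-.1215,.12])-o["tool_pos"])*1000/8
for k in range(8):print((Ro.from_rotvec([np.radians(2)*k,0,0]).as_matrix().T@R.T@d).round(1),end=" ")
E
```

```text
TCP [0.4201 0.2097 0.1205] tool-shift mm to target [  -0.6 -171.5 -314.6]
 tool y az 173.8  z az 83.8  x [ 0.003  0.005 -1.   ] F [ 0.6  0.6 -1.9] open 11.9 t 8.575 j [ 5.060e+01  4.600e+00 -3.070e+01 -1.000e-01 -5.430e+01 -1.467e+02]
[ 0.05090021 -0.16204422  0.01044159]
[ -0.1 -21.4 -39.3] [ -0.1 -22.8 -38.6] [ -0.1 -24.1 -37.7] [ -0.1 -25.4 -36.9] [ -0.1 -26.7 -36. ] [ -0.1 -27.9 -35. ] [ -0.1 -29.1 -34. ] [ -0.1 -30.3 -33. ]
```

The handle is held (opening 11.9 mm) and the rotor is lifted, reading −1.9 N. Before going in I check the machine's azimuth and the lid against the gripper body's width.

```bash
python3 - <<'E'
from h import *
t=snapshot("top");s=snapshot("scene")
ax=np.array([.5567,-.1215])
c=onz(t,413.2,232.8,.055);print("console front",c,np.degrees(np.arctan2(*(ax-c[:2])[::-1])),np.linalg.norm(ax-c[:2]))
h1,h2=onz(t,389.2,156.8,.076),onz(t,419.2,152,.076);print("hinge",h1,h2,np.degrees(np.arctan2(*(h1-h2)[1::-1]))-90)
hm=onz(t,404.2,154.4,.076)[:2]-ax;print("hinge mid az",np.degrees(np.arctan2(hm[1],hm[0])),np.linalg.norm(hm))
for az in(8,12):
  for th in(1.5,1.575,1.65):
    a=np.radians(az);x=np.array([np.cos(a),np.sin(a),0]);H=np.array([*ax,.076])+.088*x
    T=H+.178*(-np.cos(th)*x+np.sin(th)*np.array([0,0,1]))
    print(az,th,"tab scene",np.round(proj(s,T),1),"top",np.round(proj(t,T),1),T.round(3))
# gray stats for tab: crop
f=cv2.resize(s["frame"][70:170,330:430],(500,500),interpolation=cv2.INTER_CUBIC)
g=cv2.resize(t["frame"][105:175,370:460],(500,389),interpolation=cv2.INTER_CUBIC)
cv2.imwrite("pics/m6.png",cv2.resize(np.hstack([f,np.vstack([g,np.zeros((111,500,3),np.uint8)])]),(800,400)))
E
```

```text
console front [ 0.44550808 -0.13289026  0.055     ] 5.848855201610177 0.111773789880735
hinge [ 0.62907905 -0.06804832  0.076     ] [ 0.64294471 -0.14128082  0.076     ] 10.721324070082545
hinge mid az 11.99196304071505 0.0810792522571845
8 1.5 tab scene [369.7  87.2] top [429.2 137.6] [ 0.631 -0.111  0.254]
8 1.575 tab scene [365.6  85.9] top [428.4 130.9] [ 0.645 -0.109  0.254]
8 1.65 tab scene [361.5  85. ] top [427.3 124.4] [ 0.658 -0.107  0.253]
12 1.5 tab scene [368.2  87.6] top [426.6 138. ] [ 0.63  -0.106  0.254]
12 1.575 tab scene [363.9  86.3] top [425.2 131.4] [ 0.644 -0.103  0.254]
12 1.65 tab scene [359.6  85.6] top [423.7 124.9] [ 0.657 -0.1    0.253]
```

View pics/m6.png

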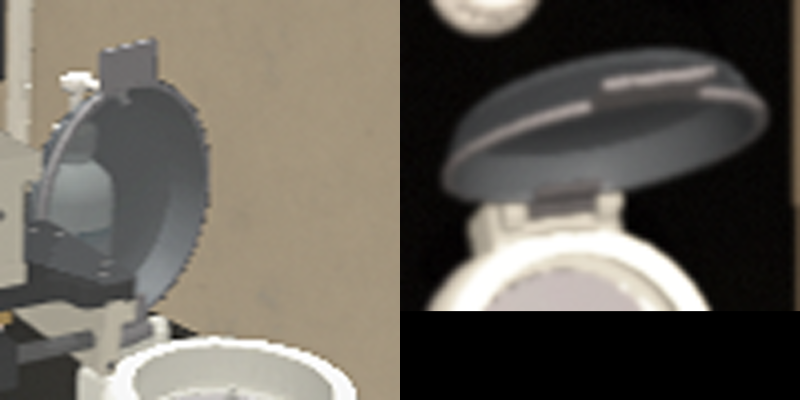

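The lid tab is at scene (362.5,85.5) and top (428,123), which gives a lid angle of about 1.63 and machine azimuth of about 8°, so the lid leans back and clears. I refine the axis from the flange disc and scene view while the arm isn't blocking.

```bash
python3 - <<'E'
from h import *
t=snapshot("top");g=cv2.cvtColor(t["frame"],cv2.COLOR_BGR2GRAY)
x0,y0=383,163;c=cv2.resize(g[y0:y0+50,x0:x0+50],None,fx=8,fy=8,interpolation=cv2.INTER_CUBIC)
print(c[200,::25],c[::25,200])
for th in(140,150):
    m=(c<th).astype(np.uint8)*255;n,l,st,ce=cv2.connectedComponentsWithStats(m);k=l[260,200]
    cc=max(cv2.findContours((l==k).astype(np.uint8),0,2)[0],key=cv2.contourArea);e=cv2.fitEllipse(cc)
    u,v=(e[0][0]+.5)/8-.5+x0,(e[0][1]+.5)/8-.5+y0;print(th,e,(u,v),onz(t,u,v,.045))
    # bright pins inside disc
    d=np.zeros_like(c);cv2.circle(d,(int(e[0][0]),int(e[0][1])),85,255,-1)
    q=((c>170)&(d>0)).astype(np.uint8);n,l,st,ce=cv2.connectedComponentsWithStats(q)
    for i in range(1,n):
        if st[i,4]>40:u,v=(ce[i]+.5)/8-.5+[x0,y0];print(" pin?",st[i,4],(u,v),onz(t,u,v,.0495))
E
```

```text
[255 212 196 196 165 132 129 128 121 132 124 127 179 191 191 223] [220 184 193 192 186 128 125 126 121 114 129 129 162 194 194 192]
140 ((193.89047241210938, 205.27862548828125), (177.0009765625, 183.16372680664062), 41.055667877197266) (406.7988090515137, 188.22232818603516) [ 0.55673948 -0.11908713  0.045     ]
 pin? 308 (np.float64(399.9630681818182), np.float64(184.07061688311688)) [ 0.56617263 -0.10084243  0.0495    ]
 pin? 177 (np.float64(416.19526836158195), np.float64(190.93255649717514)) [ 0.54997792 -0.14144182  0.0495    ]
150 ((194.7693328857422, 204.93167114257812), (183.6605987548828, 187.94190979003906), 41.25821304321289) (406.9086666107178, 188.17895889282227) [ 0.5568567 -0.1193621  0.045    ]
 pin? 308 (np.float64(399.9630681818182), np.float64(184.07061688311688)) [ 0.56617263 -0.10084243  0.0495    ]
 pin? 187 (np.float64(416.2342914438503), np.float64(190.94351604278074)) [ 0.54995299 -0.14153919  0.0495    ]
```

Call:
arm_command(commands=[0,-21.5,-39,2,0,0,-23,-38.5,2,0,0,-24,-37.5,2,0,0,-25.5,-37,2,0,0,-27,-36,2,0])

```text
clock: 9.35
tool_pos: [0.5025, -0.0033, 0.1108]
orientation: [125.6, 89.3, -160.5]
force: [1.1, 0.2, -1.4]
opening: 0.0117
```

Call:
arm_command(commands=[0,-28,-35,2,0,0,-29,-34,2,0,0,-30,-33,2,0,0,0,0,0,0])

```text
clock: 9.85
tool_pos: [0.5514, -0.1346, 0.1032]
orientation: [125.0, 88.7, -167.6]
force: [-1.3, -0.8, -2.8]
opening: 0.0117
```

```bash
python3 - <<'E'
from h import *
rel([.557,-.120,.12])
E
```

```text
TCP [ 0.5514 -0.1346  0.1032] tool-shift mm to target [-17.    0.8  15.4]
 tool y az 157.4  z az 67.4  x [-0.022 -0.005 -1.   ] F [-1.3 -0.8 -2.8] open 11.7 t 9.85 j [   6.1   15.7  -19.3    0.2  -56.3 -118.8]
```

Call:
arm_command(commands=[-6,0,5,0,0,-6,0.5,5,0,0,-5,0.5,5,0,0,0,0,0,0,0])

```text
clock: 10.35
tool_pos: [0.5556, -0.1171, 0.1194]
orientation: [122.9, 88.5, -169.6]
force: [0.4, -1.2, -3.2]
opening: 0.0119
```

```bash
python3 - <<'E'
from h import *
rel([.557,-.120,.12])
s=snapshot("scene");w=snapshot("wrist")
a=cv2.resize(s["frame"][70:220,310:460],(400,400),interpolation=cv2.INTER_CUBIC)
b=cv2.resize(w["frame"][40:340,170:470],(400,400))
cv2.imwrite("pics/m7.png",np.hstack([a,b]))
print(proj(s,[.557,-.12,.071]),proj(s,[.557,-.12,.0495]))
E
```

```text
TCP [ 0.5556 -0.1171  0.1194] tool-shift mm to target [-0.6 -2.4 -2.2]
 tool y az 157.5  z az 67.6  x [-0.025 -0.005 -1.   ] F [ 0.4 -1.2 -3.2] open 11.9 t 10.35 j [ 7.900e+00  1.490e+01 -1.790e+01  1.000e-01 -5.860e+01 -1.204e+02]
(np.float64(386.6375715824094), np.float64(166.8987728153783)) (np.float64(385.8710331923469), np.float64(174.6210446475927))
```

View pics/m7.png

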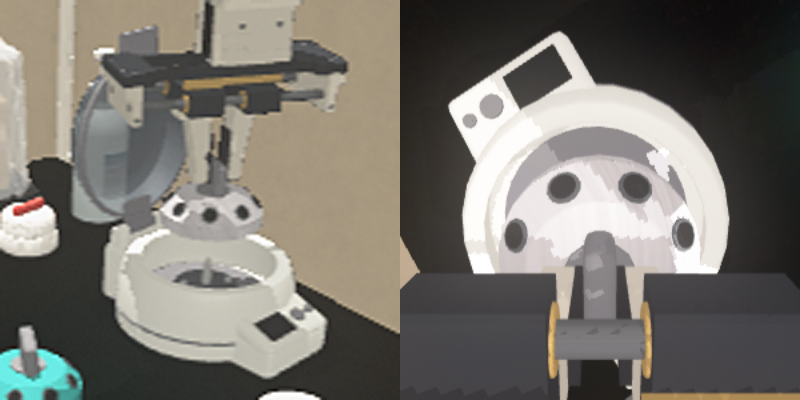

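Scene: the rotor hangs level over the chamber, spindle tip at (387,168) against a predicted (386.6,167). Wrist: the rotor is above the opening and the lid is clear. I centre and descend.

Call:
arm_command(commands=[8,-2,-1.5,0,0,12,-1,-1,0,0,12,0,0,0,0,0,0,0,0,0])

```text
clock: 10.95
tool_pos: [0.5549, -0.1215, 0.0835]
orientation: [121.6, 88.4, -171.0]
force: [-0.4, 0.3, -1.9]
opening: 0.0119
```

```bash
python3 - <<'E'
from h import *
rel([.557,-.120,.085])
E
```

```text
TCP [ 0.5549 -0.1215  0.0835] tool-shift mm to target [-1.6 -1.3  2.2]
 tool y az 157.5  z az 67.5  x [-0.028 -0.005 -1.   ] F [-0.4  0.3 -1.9] open 11.9 t 10.95 j [ 7.40e+00  1.72e+01 -2.01e+01  1.00e-01 -5.43e+01 -1.20e+02]
```

Call:
arm_command(commands=[0,-1.3,2,0,0,4,0,0,0,0,4,0,0,0,0])

```text
clock: 11.32
tool_pos: [0.5574, -0.1203, 0.0754]
orientation: [122.2, 88.4, -170.3]
force: [-0.5, 0.6, -2.4]
opening: 0.0116
```

Call:
arm_command(commands=[3,-0.5,0,0,0,3,0,0,0,0])

```text
clock: 11.58
tool_pos: [0.5579, -0.1206, 0.0692]
orientation: [122.8, 88.4, -169.7]
force: [-0.2, -1.6, -1.8]
opening: 0.0123
```

Call:
arm_command(commands=[3,0,0,0,0,3,0,0,0,0])

```text
clock: 11.82
tool_pos: [0.559, -0.1214, 0.0639]
orientation: [126.4, 88.5, -166.0]
force: [1.1, -3.1, -0.1]
opening: 0.0118
```

Call:
arm_command(commands=[2,0,0,0,0,2,0,0,0,0])

```text
clock: 12.08
tool_pos: [0.5591, -0.1218, 0.0597]
orientation: [127.3, 88.6, -165.2]
force: [1.1, -2.9, -0.1]
opening: 0.0116
```

Call:
arm_command(commands=[1,0,-1,0,0,1,0,-0.5,0,0])

```text
clock: 12.32
tool_pos: [0.5584, -0.1225, 0.0572]
orientation: [125.2, 88.6, -167.3]
force: [1.3, 0.6, -1.5]
opening: 0.0117
```

Call:
arm_command(commands=[1,0,-0.5,0,0,1,0,0,0,0])

```text
clock: 12.58
tool_pos: [0.5585, -0.1226, 0.0551]
orientation: [124.1, 88.6, -168.3]
force: [0.4, -0.3, -1.6]
opening: 0.0117
```

```bash
python3 - <<'E'
from h import *
rel([.557,-.120,.0535]);print(get_obs()["moment"])
E
```

```text
TCP [ 0.5585 -0.1226  0.0551] tool-shift mm to target [1.6 2.3 1.8]
 tool y az 157.5  z az 67.5  x [-0.024 -0.005 -1.   ] F [ 0.4 -0.3 -1.6] open 11.7 t 12.575 j [ 7.300e+00  1.910e+01 -2.170e+01  1.000e-01 -5.060e+01 -1.199e+02]
[-0.00840443 -0.75014656  0.00753813]
```

Call:
arm_command(commands=[1,0,0,0,0,1,0,0,0,0])

```text
clock: 12.82
tool_pos: [0.5584, -0.1227, 0.0542]
orientation: [125.5, 88.6, -166.9]
force: [-4.4, 1.2, 12.8]
opening: 0.0119
```

Call:
arm_command(commands=[0.7,0,0,0,0,0.7,0,0,0,0])

```text
clock: 13.08
tool_pos: [0.5584, -0.1227, 0.0543]
orientation: [126.3, 88.7, -166.1]
force: [-1.3, 1.7, 6.8]
opening: 0.0118
```

Call:
arm_command(commands=[-0.5,0,0,0,0,0,0,0,0,25,0,0,0,0,25,0,0,0,0,25])

```text
clock: 13.58
tool_pos: [0.5576, -0.1227, 0.0544]
orientation: [125.3, 88.6, -167.1]
force: [-0.4, 0.6, -0.7]
opening: 0.022
```

```bash
python3 - <<'E'
from h import *
rel([.557,-.120,.0535])
w=snapshot("wrist");s=snapshot("scene")
np.savez("w8.npz",**w)
a=cv2.resize(s["frame"][130:210,340:420],(400,400),interpolation=cv2.INTER_CUBIC)
b=cv2.resize(w["frame"][40:340,170:470],(400,400))
cv2.imwrite("pics/m8.png",np.hstack([a,b]))
for z in(.0450,.0495):print("handle top, shoulder:",proj(s,[.558,-.1215,z+.058]),proj(s,[.558,-.1215,z+.03]))
E
```

```text
TCP [ 0.5576 -0.1227  0.0544] tool-shift mm to target [0.9 1.6 2.3]
 tool y az 157.6  z az 67.6  x [-0.024 -0.006 -1.   ] F [-0.4  0.6 -0.7] open 22.0 t 13.575 j [   7.3   19.1  -21.8    0.2  -50.5 -119.9]
handle top, shoulder: (np.float64(387.9967512356816), np.float64(154.81396305365934)) (np.float64(386.96792751827763), np.float64(165.15588401162304))
handle top, shoulder: (np.float64(388.164848834959), np.float64(153.12421576698347)) (np.float64(387.13131316163503), np.float64(163.51350215291941))
```

View pics/m8.png

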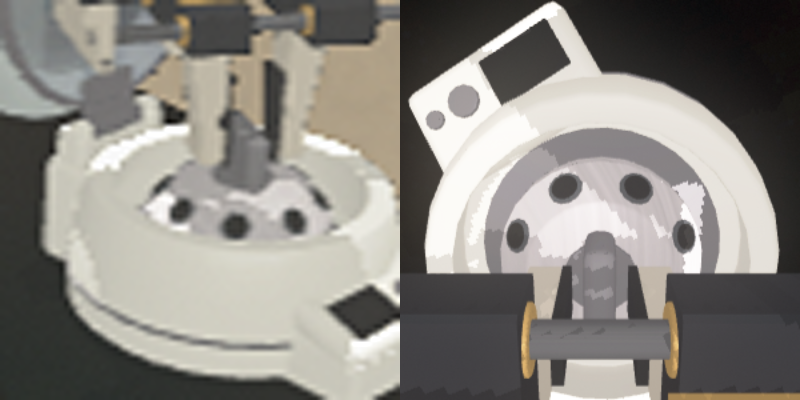

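The rotor is in the chamber on the spindle with its handle free between the open fingers, but the view can't tell home from pin-top. I test it: re-grip and turn gently, watching the twist.

Call:
arm_command(commands=[0,0,0,0,5,0,0,0,0,0,0,0,0,0,0])

```text
clock: 14.05
tool_pos: [0.5576, -0.1227, 0.0544]
orientation: [125.2, 88.6, -167.2]
force: [0.6, 0.5, 0.9]
opening: 0.0118
```

```bash
cat > st.py <<'E'
from h import *
rel([.558,-.122,.0535]);print(get_obs()["moment"].round(3))
E
python3 st.py
```

```text
TCP [ 0.5576 -0.1227  0.0544] tool-shift mm to target [ 0.9 -0.1  0.8]
 tool y az 157.6  z az 67.6  x [-0.024 -0.005 -1.   ] F [0.6 0.5 0.9] open 11.8 t 14.05 j [   7.3   19.1  -21.8    0.2  -50.5 -119.9]
[ 0.012 -0.221 -0.014]
```

Call:
arm_command(commands=[0,0,0,2,0,0,0,0,0,0])

```text
clock: 14.3
tool_pos: [0.5577, -0.1226, 0.0544]
orientation: [127.3, 88.6, -167.3]
force: [0.7, 0.1, 0.6]
opening: 0.0116
```

```bash
python3 st.py
```

```text
TCP [ 0.5577 -0.1226  0.0544] tool-shift mm to target [ 0.9 -0.1  0.7]
 tool y az 155.4  z az 65.4  x [-0.024 -0.005 -1.   ] F [0.7 0.1 0.6] open 11.6 t 14.3 j [   7.3   19.1  -21.8    0.2  -50.5 -122. ]
[ 0.101 -0.295 -0.014]
```

Call:
arm_command(commands=[0,0,0,2,0,0,0,0,0,0])

```text
clock: 14.55
tool_pos: [0.5582, -0.1227, 0.0544]
orientation: [130.1, 88.6, -166.6]
force: [0.4, -0.7, -0.8]
opening: 0.0122
```

```bash
python3 st.py
```

```text
TCP [ 0.5582 -0.1227  0.0544] tool-shift mm to target [0.9 0.4 0.6]
 tool y az 153.3  z az 63.3  x [-0.023 -0.006 -1.   ] F [ 0.4 -0.7 -0.8] open 12.2 t 14.55 j [   7.3   19.1  -21.8    0.2  -50.4 -124.2]
[-0.086 -0.541  0.106]
```

Call:
arm_command(commands=[0,0,0,1,0,0,0,0,0,0])

```text
clock: 14.8
tool_pos: [0.5581, -0.1227, 0.0544]
orientation: [131.4, 88.6, -166.4]
force: [-0.4, 0.3, -0.6]
opening: 0.012
```

```bash
python3 st.py
```

```text
TCP [ 0.5581 -0.1227  0.0544] tool-shift mm to target [0.9 0.4 0.6]
 tool y az 152.2  z az 62.2  x [-0.024 -0.006 -1.   ] F [-0.4  0.3 -0.6] open 12.0 t 14.8 j [   7.3   19.1  -21.8    0.2  -50.4 -125.2]
[ 0.027 -0.509  0.293]
```

Call:
arm_command(commands=[0,0,0,1,0,0,0,0,0,0])

```text
clock: 15.05
tool_pos: [0.558, -0.1227, 0.0544]
orientation: [132.7, 88.6, -166.1]
force: [1.1, 0.2, -0.8]
opening: 0.0117
```

```bash
python3 st.py
```

```text
TCP [ 0.558  -0.1227  0.0544] tool-shift mm to target [0.9 0.3 0.6]
 tool y az 151.2  z az 61.2  x [-0.024 -0.006 -1.   ] F [ 1.1  0.2 -0.8] open 11.7 t 15.05 j [   7.3   19.1  -21.8    0.2  -50.4 -126.3]
[ 0.019 -0.488  0.433]
```

The twist rises 0.1, 0.29, 0.43 N·m per degree after about 4°, so the holes are over the pins and the rotor is home. I turn back to neutral, release and rise.

Call:
arm_command(commands=[0,0,0,-3,0,0,0,0,-2.5,0,0,0,0,0,0])

```text
clock: 15.42
tool_pos: [0.5581, -0.1227, 0.0544]
orientation: [126.7, 88.6, -166.6]
force: [0.3, 0.9, -0.2]
opening: 0.0119
```

```bash
python3 st.py
```

```text
TCP [ 0.5581 -0.1227  0.0544] tool-shift mm to target [0.9 0.3 0.6]
 tool y az 156.8  z az 66.8  x [-0.023 -0.006 -1.   ] F [ 0.3  0.9 -0.2] open 11.9 t 15.425 j [   7.3   19.1  -21.8    0.2  -50.4 -120.7]
[-0.019 -0.459  0.02 ]
```

Call:
arm_command(commands=[0,0,0,0,30,0,0,0,0,30,0,0,0,0,30,0,0,0,0,30])

```text
clock: 15.92
tool_pos: [0.5577, -0.1227, 0.0544]
orientation: [126.2, 88.6, -167.1]
force: [-0.2, -0.3, -0.7]
opening: 0.0265
```

Call:
arm_command(commands=[-10,0,0,0,30,-20,0,0,0,30,-30,0,0,0,30,-30,0,0,0,30,0,0,0,0,30])

```text
clock: 16.55
tool_pos: [0.5603, -0.1224, 0.1499]
orientation: [128.1, 88.6, -165.3]
force: [0.1, -0.7, -1.2]
opening: 0.0266
```

```bash
python3 st.py
```

```text
TCP [ 0.5603 -0.1224  0.1499] tool-shift mm to target [96.4  0.5  0.9]
 tool y az 156.6  z az 66.6  x [-0.023 -0.006 -1.   ] F [ 0.1 -0.7 -1.2] open 26.6 t 16.55 j [   7.3   13.8  -15.1    0.2  -62.4 -120.8]
[ 0.049 -0.298  0.018]
```

Call:
arm_command(commands=[-40,0,0,0,0,-40,0,0,0,0,-40,0,0,0,0,0,0,0,0,0])

```text
clock: 17.05
tool_pos: [0.5619, -0.1217, 0.2733]
orientation: [126.4, 88.5, -167.0]
force: [-0.5, 0.6, -0.7]
opening: 0.0004
```

Call:
arm_command(commands=[0,0,0,-10.5,0,0,0,0,-10.5,0,0,0,0,-10.5,0,0,0,0,0,0])

```text
clock: 17.55
tool_pos: [0.56, -0.1212, 0.2706]
orientation: [90.2, 88.3, -171.0]
force: [-0.3, -0.5, 0.7]
opening: 0.0003
```

```bash
python3 - <<'E'
from h import *
t=snapshot("top");s=snapshot("scene")
for z in(.1,.2,.25):print("pump",onz(t,458,65,z),"base-ish",onz(t,436,90,z))
rel([.680,-.1055,.268])
# lid recheck: predicted tab corners with axis (.558,-.1225), az 8
a=np.radians(8);x=np.array([np.cos(a),np.sin(a),0]);H=np.array([.558,-.1225,.076])+.088*x
for th in(1.55,1.6,1.65,1.7):
    T=H+.178*(-np.cos(th)*x+np.sin(th)*np.array([0,0,1]));print(th,T.round(4),np.round(proj(s,T),1),np.round(proj(t,T),1))
E
```

```text
pump [ 0.85499011 -0.22825681  0.1       ] base-ish [ 0.79088036 -0.1747556   0.1       ]
pump [ 0.80663462 -0.18925033  0.2       ] base-ish [ 0.7499998  -0.14198714  0.2       ]
pump [ 0.78245688 -0.16974709  0.25      ] base-ish [ 0.72955952 -0.1256029   0.25      ]
TCP [ 0.5601 -0.1212  0.2708] tool-shift mm to target [  -0.7 -120.9   -2.4]
 tool y az -171.4  z az 98.6  x [-0.028 -0.005 -1.   ] F [0.1 0.3 0.2] open 0.3 t 17.65 j [  7.4   9.7  -4.2   0.  -77.7 -88.8]
1.55 [ 0.6415 -0.1108  0.254 ] [366.9  86.1] [429.2 132.5]
1.6 [ 0.6503 -0.1095  0.2539] [364.2  85.4] [428.5 128.1]
1.65 [ 0.6591 -0.1083  0.2534] [361.5  84.9] [427.8 123.8]
1.7 [ 0.6679 -0.1071  0.2525] [358.8  84.5] [427.1 119.6]
```

Call:
arm_command(commands=[-2,-40,-1,0,0,-2,-40,-1,0,0,-2,-41,0,0,0,0,0,0,0,0])

```text
clock: 18.15
tool_pos: [0.6829, -0.1051, 0.2724]
orientation: [90.4, 88.3, -171.8]
force: [-0.8, -0.5, -0.4]
opening: 0.0004
```

```bash
python3 - <<'E'
from h import *
rel([.680,-.1055,.223])
E
```

```text
TCP [ 0.6829 -0.1051  0.2724] tool-shift mm to target [49.5  1.4 -0. ]
 tool y az -172.3  z az 97.7  x [-0.029 -0.004 -1.   ] F [-0.8 -0.5 -0.4] open 0.4 t 18.15 j [  7.4  21.3  11.7   0.  -82.1 -89.7]
```

Call:
arm_command(commands=[17,0,0,0,0,17,0,0,0,0,15,0,0,0,0,0,0,0,0,0])

```text
clock: 18.65
tool_pos: [0.6785, -0.1055, 0.2189]
orientation: [89.4, 88.2, -173.1]
force: [-0.5, 0.3, 0.1]
opening: 0.0004
```

```bash
python3 - <<'E'
from h import *
rel([.680,-.1055,.223])
s=snapshot("scene");w=snapshot("wrist")
a=cv2.resize(s["frame"][50:150,300:400],(400,400),interpolation=cv2.INTER_CUBIC)
cv2.imwrite("pics/m9.png",np.hstack([a,cv2.resize(w["frame"][0:400,120:520],(400,400))]))
E
```

```text
TCP [ 0.6785 -0.1055  0.2189] tool-shift mm to target [-4.1 -1.3 -0.1]
 tool y az -172.6  z az 97.4  x [-0.032 -0.004 -0.999] F [-0.5  0.3  0.1] open 0.4 t 18.65 j [  7.4  22.2   6.2  -0.  -75.8 -89.9]
```

View pics/m9.png

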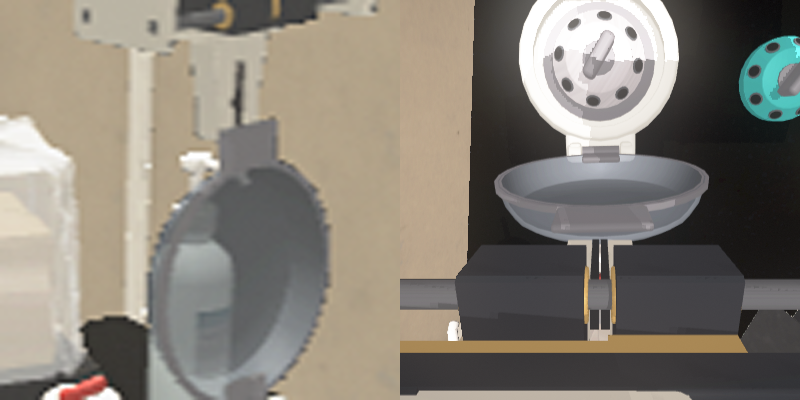

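The finger is behind the tab (tab at scene (362,86) covers the finger) and clear of the dome. The rotor looks seated level in the chamber in the wrist view. I swing the lid along its arc.

Call:
arm_command(commands=[0,14,0,0,0,0,14,0,0,0,0,14,0,0,0,1,14,0,0,0,1,14,0,0,0])

```text
clock: 19.38
tool_pos: [0.6076, -0.1153, 0.2232]
orientation: [92.0, 88.7, -170.5]
force: [1.6, 0.0, 0.0]
opening: 0.0005
```

```bash
cat > lid.py <<'E'
from h import *
a=np.radians(8);x=np.array([np.cos(a),np.sin(a),0]);H=np.array([.558,-.1225,.076])+.088*x
o,R=tool();p=o["tool_pos"]-.027*R[:,0]-H
print("u,h mm",round(p@x*1000,1),round(p[2]*1000,1),"side",round(p@np.array([-x[1],x[0],0])*1000,1),"F",o["force"].round(1),"t",o["clock"],"tx",R[:,0].round(3))
E
python3 lid.py
```

```text
u,h mm -37.3 174.2 side 0.3 F [1.6 0.  0. ] t 19.375 tx [-0.023 -0.004 -1.   ]
```

Call:
arm_command(commands=[6,14,0,0,0,7,14,0,0,0,8,14,0,0,0])

```text
clock: 19.75
tool_pos: [0.5629, -0.1217, 0.2047]
orientation: [95.6, 88.9, -166.9]
force: [1.1, -0.5, 0.6]
opening: 0.0004
```

```bash
python3 lid.py
```

```text
u,h mm -82.5 155.7 side 0.1 F [ 1.1 -0.5  0.6] t 19.75 tx [-0.019 -0.005 -1.   ]
```

Call:
arm_command(commands=[8,12,0,0,0,9,12,0,0,0,11,12,0,0,0])

```text
clock: 20.12
tool_pos: [0.5241, -0.1272, 0.1779]
orientation: [98.6, 89.0, -163.9]
force: [1.5, -0.2, 0.4]
opening: 0.0006
```

```bash
python3 lid.py
```

```text
u,h mm -121.8 128.9 side 0.1 F [ 1.5 -0.2  0.4] t 20.125 tx [-0.017 -0.005 -1.   ]
```

Call:
arm_command(commands=[14,7,0,0,0,14,7,0,0,0,14,6,0,0,0])

```text
clock: 20.5
tool_pos: [0.5013, -0.1305, 0.1348]
orientation: [100.0, 89.0, -162.6]
force: [0.2, 0.0, 1.0]
opening: 0.0005
```

```bash
python3 lid.py
```

```text
u,h mm -144.9 85.8 side 0.0 F [0.2 0.  1. ] t 20.5 tx [-0.016 -0.005 -1.   ]
```

Pushing correctly (about 1 N up). On to 15° and then near shut.

Call:
arm_command(commands=[14,8,0,0,0,14,7,0,0,0,13,6,0,0,0])

```text
clock: 20.88
tool_pos: [0.4789, -0.1336, 0.0909]
orientation: [100.3, 89.0, -162.2]
force: [0.4, -0.3, 1.1]
opening: 0.0004
```

```bash
python3 lid.py
```

```text
u,h mm -167.4 41.9 side 0.1 F [ 0.4 -0.3  1.1] t 20.875 tx [-0.016 -0.005 -1.   ]
```

Call:
arm_command(commands=[10,4,0,0,0,10,3,0,0,0,8,3,0,0,0])

```text
clock: 21.25
tool_pos: [0.4678, -0.1352, 0.0608]
orientation: [100.2, 89.0, -162.3]
force: [0.6, 0.9, 0.6]
opening: 0.0003
```

```bash
python3 lid.py
```

```text
u,h mm -178.6 11.8 side 0.1 F [0.6 0.9 0.6] t 21.25 tx [-0.017 -0.005 -1.   ]
```

Call:
arm_command(commands=[3,0,0,0,0,2,0,0,0,0])

```text
clock: 21.5
tool_pos: [0.4669, -0.1353, 0.055]
orientation: [99.2, 88.9, -163.3]
force: [-0.8, 0.3, 0.3]
opening: 0.0005
```

Call:
arm_command(commands=[1,0,0,0,0,1,0,0,0,0])

```text
clock: 21.75
tool_pos: [0.4669, -0.1353, 0.053]
orientation: [99.1, 88.9, -163.4]
force: [-1.9, -0.1, 1.0]
opening: 0.0006
```

Call:
arm_command(commands=[1,0,0,0,0])

```text
clock: 21.88
tool_pos: [0.4669, -0.1353, 0.0521]
orientation: [99.2, 88.9, -163.3]
force: [-0.4, 0.0, 0.9]
opening: 0.0003
```

Call:
arm_command(commands=[1,0,0,0,0])

```text
clock: 22.0
tool_pos: [0.4669, -0.1353, 0.0511]
orientation: [99.3, 88.9, -163.2]
force: [-1.2, -0.3, 0.9]
opening: 0.0009
```

Call:
arm_command(commands=[1,0,0,0,0])

```text
clock: 22.12
tool_pos: [0.4669, -0.1353, 0.0501]
orientation: [99.2, 88.9, -163.3]
force: [-0.3, 0.0, 0.3]
opening: 0.0003
```

Call:
arm_command(commands=[1,0,0,0,0])

```text
clock: 22.25
tool_pos: [0.4669, -0.1354, 0.0495]
orientation: [100.0, 88.9, -162.5]
force: [-4.1, 1.4, 14.4]
opening: 0.0003
```

A firm stop at 14 N means shut. I back off and verify.

Call:
arm_command(commands=[-10,0,0,0,0,-30,0,0,0,0,-60,0,0,0,0,-60,0,0,0,0,0,0,0,0,0])

```text
clock: 22.88
tool_pos: [0.4703, -0.1347, 0.2164]
orientation: [102.9, 89.0, -159.6]
force: [-0.0, 0.4, -0.6]
opening: 0.0004
```

Call:
arm_command(commands=[0,10,60,0,0,0,10,60,0,0,0,10,60,0,0,0,0,40,0,0,0,0,0,0,0])

```text
clock: 23.5
tool_pos: [0.4104, 0.0842, 0.2169]
orientation: [98.2, 89.1, -164.6]
force: [0.0, -0.4, 0.0]
opening: 0.0008
```

```bash
python3 - <<'E'
from h import *
rel([.55,.1,.2])
s=snapshot("scene");t=snapshot("top")
a=cv2.resize(s["frame"][110:230,330:450],(400,400),interpolation=cv2.INTER_CUBIC)
cv2.imwrite("pics/m10.png",np.hstack([a,cv2.resize(t["frame"][120:290,200:460],(612,400))])[:,:800])
u=np.radians(8);x=np.array([np.cos(u),np.sin(u),0])
for z in(.081,.09):
  e=np.array([.558,-.1225,z])-.1*x;print(np.round(((np.array(proj(s,e))-[330,110])*3.333),0))
E
```

```text
TCP [0.4104 0.0842 0.2169] tool-shift mm to target [  14.8 -140.7   -1.8]
 tool y az -172.8  z az 97.2  x [-0.014 -0.004 -1.   ] F [ 0.  -0.4  0. ] open 0.8 t 23.5 j [  38.5   -4.9  -26.5   -0.4  -69.2 -121.1]
[303. 223.]
[304. 211.]
```

The viewer's limit is reached, so I check by numbers.

```bash
python3 - <<'E'
from h import *
s=snapshot("scene")["frame"];s0=cv2.imread("pics/scene0.png");t=snapshot("top")["frame"];t0=cv2.imread("pics/top0.png")
for v in range(168,190,1):print(v,s[v,414:428:3].mean(1).round().astype(int) if 0 else s[v,412:430:3].mean(axis=1).astype(int),s0[v,412:430:3].mean(axis=1).astype(int))
for n,f,f0,x,y,r in(("roll",t,t0,379,260,16),("bottle top",t,t0,290,164,8),("bottle scene",s,s0,271,203,16),("roll scene",s,s0,420,229,16),("marker top",t,t0,252,156,20),("marker scene",s,s0,225,221,18),("old lid place top",t,t0,428,123,6)):
    print(n,np.abs(f[y-r:y+r,x-r:x+r].astype(int)-f0[y-r:y+r,x-r:x+r]).mean().round(1))
E
```

```text
168 [128 120 103 152 153 152] [156 248 252 143 143 142]
169 [123 120 149 150 155 152] [157 248 250 143 144 141]
170 [120 117 174 149 154 153] [154 248 251 141 144 143]
171 [119 107 207 224 153 154] [177 247 250 143 144 143]
172 [116 184 204 206 152 153] [232 247 242 143 144 144]
173 [110 207 203 202 204 159] [251 248 218 144 142 143]
174 [207 204 203 203 210 137] [248 248 215 144 143 144]
175 [206 203 203 204 192 115] [248 243 210 107 145 143]
176 [203 203 203 206 119 155] [248 220 205  47 150 143]
177 [205 203 205 164  58 159] [239 218 201  47  58 148]
178 [206 204 193  96  48 121] [224 214 197  58  53 113]
179 [146 207 122  55  51  51] [220 208 193  53  55  55]
180 [147 137 161 255  48  51] [215 204 188 252  53  55]
181 [195 141 185 255  40  51] [210 201 185 255  45  56]
182 [194 192 185 250 120  51] [207 199 234 249 112  55]
183 [193 192 188 250 255  48] [205 194 246 247 255  52]
184 [191 189 191 246 245  38] [201 189 249 248 236  44]
185 [193 190 194 154 197 155] [199 186 249 242 202 141]
186 [197 195 167 107 121 255] [199 251 248 182 143 253]
187 [172 154 161 108 168 252] [173 251 246 181 251 252]
188 [ 59  71 177 108 193 249] [ 71 109 250 184 246 248]
189 [ 56  55 181 110 198 247] [ 67  65 255 102 242 247]
roll 112.0
bottle top 5.3
bottle scene 5.7
roll scene 6.2
marker top 2.7
marker scene 5.3
old lid place top 82.9
```

```bash
python3 -c "
from plant import *
print(close_job())"
```

```text
the job is handed in; nothing more can be done
None
```

The rotor is home on the drive pins, the lid is shut, and the job was handed in at about 23.6 s of the 72 s.

**What I did:**
- **Grasp:** I took the silver rotor by its handle. The first grasp closed on nothing, because the fingers end about 27 mm short of the reported TCP. I measured that and went lower.
- **Seating:** I turned the handle to match the pin angle seen from the top camera and lowered the rotor over the spindle in small steps. The highest reading was about 13 N.
- **Lid:** I swung it shut by its tab along the hinge arc.

**Last checks:**
- **Rotor home:** It stopped within 1 mm of the expected home height. When I turned it gently, it moved freely for about 4°, then resisted at 0.11, 0.29 and 0.43 N·m, so the pins were engaged. I turned it back until the twist was near zero and let go.
- **Lid shut:** The tab met a firm stop at about 14 N. Its free edge is at scene row 177–178, against 177 predicted for shut and 173 for 9 mm too high at the tab.
- **Bottle, roll and marker:** In the scene view all three match the first picture, with differences of 5–6 grey levels.

**Not fully agreeing:**
- The top view of the roll differed strongly (112 grey levels). I put this down to the arm hanging over it but did not confirm it.
- The lid stop came about 4 mm lower than my 27 mm finger estimate gave.
- The final picture could not be viewed because the viewing limit was reached, so the end state was checked by numbers only.

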